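# Switch on the soldering station

## Task

Start up the soldering station by pressing with the closed fingertips, in this order: switch on the white power block by pressing the raised, white-dotted end of its red rocker fully down; switch on the station in the same way with its green rocker; then press the station's orange key fully down for a moment and let it come back up. Do not press the blue or white key, do not pick anything up, and leave the power block and the other things on the bench standing where they are.

Things in the scene. Friction and masses are not known exactly. Their poses are not given: they have to be found in the camera images.
- station: Soldering station, fixed to the table: blue case 150 (its x) by 190 (its y) by 75 mm high, level black top panel. Origin: centre of its underside; its z is up. On the panel: the rocker, centred at (30, -60) mm in the station's x, y, a small flat display, and a row of three round keys along its y at x = -35 mm, 50 mm apart, whose colour order changes.
- power_block: White power block, loose, about 0.7 kg: 240 (its x) by 70 (its y) by 42 mm high. Origin: centre of its underside; its z is up. The red rocker is centred at x = -70 mm; two black plugs stand 72 mm above the table at x = +35 and +85 mm.
- block_switch_press (a point): Where to press the red rocker of the power block: on the face of its raised half (the half with a white dot), 17 mm from the hinge line, 5 mm inside the outer end. The rocker is 44 mm long (along the block's x) and 24 mm wide, hinge line across the middle of its face at 48 mm above the table, raised end towards the block's -x; bezel around it 45 mm above the table. Off, this point is 54.6 mm above the table; on, the raised half lies level at 48 mm. It moves with the rocker.
- block_switch (a joint): Red rocker on the power block: 0 = off (dotted end raised), 0.4 rad = on (dotted half pressed level, the other half raised). It turns with even resistance, about 3 N at the press point, and stays where it is left, so press it home to the stop.
- station_switch_press (a point): Where to press the green rocker of the station: on the face of its raised, white-dotted half, 17 mm from the hinge line. Same rocker as the red one, lying along the station's x, hinge line 81 mm above the table, raised end towards the station's +x; bezel 78 mm above the table. Off, this point is 87.6 mm above the table; on, the raised half lies level at 81 mm.
- station_switch (a joint): Green rocker on the station: 0 = off, 0.4 rad = on. Even resistance, about 3 N at the press point; stays where it is left, so press it home to the stop.
- key_orange_top (a point): Centre of the top of the orange round key on the station: 24 mm diameter, 97 mm above the table when up, standing 10 mm proud of a grey collar of 40 mm diameter. It moves with the key.
- key_orange (a joint): Orange key: 0 = up, 0.006 m = fully down. Springs back; 1.5 N starts it, 5 N takes it fully down.
- key_blue_top (a point): Centre of the top of the blue round key on the station: 24 mm diameter, 97 mm above the table when up, standing 10 mm proud of a grey collar of 40 mm diameter. It moves with the key.
- key_blue (a joint): Blue key: 0 = up, 0.006 m = fully down. Springs back; 1.5 N starts it, 5 N takes it fully down.
- key_white_top (a point): Centre of the top of the white round key on the station: 24 mm diameter, 97 mm above the table when up, standing 10 mm proud of a grey collar of 40 mm diameter. It moves with the key.
- key_white (a joint): White key: 0 = up, 0.006 m = fully down. Springs back; 1.5 N starts it, 5 N takes it fully down.
- spool: Loose black spool of solder, 52 mm diameter, 40 mm high, standing upright; origin at the centre of its underside. Bystander.
- flux: Loose amber flux bottle with yellow label and black cap, 32 mm diameter, 85 mm high; origin at the centre of its underside. Bystander.
- iron_stand: Loose soldering-iron stand: black base 160 (its x) by 85 by 20 mm with a yellow sponge and a leaning steel coil, about 150 mm high; origin at the centre of its underside. Bystander.
- coffee: Loose brown paper cup with white lid, 82 mm diameter, 114 mm high; origin at the centre of its underside. Bystander.

How it is judged:
On the way, in this order (a step that is already met when the one before it is completed fails the run):
1. the power block's red rocker is on (value of joint block_switch above 0.3 rad), for 0.1 s.
2. the station's green rocker is on (value of joint station_switch above 0.3 rad), for 0.1 s.
3. the orange key is pressed down (value of joint key_orange above 0.0045 m), for 0.1 s.
At the end, for the whole second after the job is handed in: Both rockers are on (over 0.3 rad), all three keys are up (under 1.5 mm), the power block is at rest within 30 mm and the spool, bottle, stand and cup within 20 mm of where they began (value of joint each of block_switch, station_switch above 0.3 rad and value of joint each of key_orange, key_blue, key_white below 0.0015 m and distance of power_block from where it was at the start of the episode below 0.03 m and linear speed of power_block below 0.02 m/s and distance of each of spool, flux, iron_stand, coffee from where it was at the start of the episode below 0.02 m); the robot touches nothing.
It fails at once if the station's green rocker was tipped while the power block was still off (value of joint station_switch above 0.2 rad and value of joint block_switch below 0.2 rad).
It fails at once if the orange key was pressed while the station was still off (value of joint key_orange above 0.003 m and value of joint station_switch below 0.2 rad).
It fails at once if the blue or the white key was pressed (value of joint any of key_blue, key_white above 0.003 m).
It fails at once if the power block was lifted, tipped or pushed more than 30 mm (height (world z) of power_block above 0.01 m or angle between power_block's own z axis and vertical above 0.15 rad or distance of power_block from where it was at the start of the episode above 0.03 m).
It fails at once if the spool, bottle, iron stand or coffee cup was lifted, tipped or moved more than 20 mm (height (world z) of any of spool, flux, iron_stand, coffee above 0.01 m or distance of any of spool, flux, iron_stand, coffee from where it was at the start of the episode above 0.02 m or angle between any of spool, flux, iron_stand, coffee's own z axis and vertical above 0.2 rad).
It also fails if it takes over 48 s, if anything falls off the work surface, if the arm or the gripper's body presses on something with over 40 N, if the wrist force passes 120 N, or if a joint passes its speed limit or range.

## Robot

A 7-joint arm with a two-finger parallel gripper is mounted at the origin on the work surface. World frame = base frame: x ahead of the robot, y to its left, z up, the work surface at z = 0. Lengths are in m, angles in rad, forces in N, time in s.
With the tool pointing down it reaches from about 0.425 to 0.875 m from the base axis. Payload 4.7 kg.
Tool frame: the origin (TCP) lies midway between the tips of the shut fingers; the grasp point (between the pads) lies 19 mm behind it (ctrl.grip_point_offset is the distance from the TCP to the grasp point, in m); z points along the fingers, y is the line along which they close (so a half turn about z gives the same grasp; the last joint's range is limited). The gripper opens to 87 mm and grips with 3 to 60 N. Pads are 19 mm wide; open, the fingers measure 117 mm over their backs; the gripper's body (75 mm by 190 mm) begins 51 mm behind the grasp point.
Start: joints at [1.208, 0.321, -0.07, 1.45, 0.023, 1.371, -0.057], TCP at [0.239, -0.604, 0.223] pointing down, gripper open.
Joint ranges: [-2.86, 2.86], [-0.3, 2.09], [-1.38, 1.24], [0.06, 2.45], [-1.56, 4.7], [0.09, 2.05], [-2.69, 2.69]. Speed limits (rad/s): [2.57, 2.57, 3.14, 3.14, 3.14, 3.14, 3.14].

## Interface

Orientations are given as a rotation vector (axis times angle).
In Python, from bench import ctrl gives the robot as it stands. The module is installed in compiled form; this text tells all that it offers.
- The arm moves only by the shell command python3 -m handwheel 'ROWS' [OPENING] [FORCE]. ROWS is JSON, a list of rows, each an object of numbers: "x", "y", "z": the shift along the tool's x, y, z in m; "wx", "wy", "wz": the turn, a rotation vector about the tool's x, y, z in degrees. A call has 1 to 10 rows; each row is the pose to reach, as a shift and turn from the pose commanded when the call began, along the tool's axes at that moment; what a row does not reach only later rows make up. A row lasts 1/12 s, in which the tool goes at most 41.7 mm and 7.16 degrees, less where a joint would pass 70% of its speed; a pose out of reach is approached as far as the arm can. A call with a gripper value outside its range is refused whole. OPENING is the finger opening in m, from 0 to 0.087, set as the call begins (- or left out, the last holds). The fingers move at their own pace and stop on an object; FORCE is the grip in N (left out, the last holds). Time passes only in rows, so rows that repeat a pose let the fingers close. It gives the time, the measured TCP pose, the force, the opening and the grip force at its end, in the units of the state.
- ctrl.get_state(): the state, without advancing time (a new reading comes with each control period).
- ctrl.get_image(name): name is "side" or "top"; returns a dict with "image" (384x512x3 uint8, red, green, blue), "K" (3x3 intrinsics, pixels), "world_to_cam" (4x4, takes a point from world to camera coordinates). Camera axes: x right, y down, z forward; pixel columns grow to the right and rows downward; lengths in m; the calibration is good to about 2 mm. A picture is of the moment at which its call begins. There is no depth.
- ctrl.close_job(): hands the job in; it is judged then, once.
The state is a dict: "time": time; "joint_positions": joint angles; "qd": joint speeds; "joint_torque": joint torques, N m; "position": TCP position; "tool_rot": TCP orientation; "ft_force": force on the tool from outside, world axes, zero at the start; "torque": the same for the moment, N m; "grip_width": opening from 0.0 (shut) to 1.0 (fully open); "grip_force": force on a finger pad.
Only numpy, scipy, OpenCV 4.12 (cv2) and the standard library are available. Lean on these libraries where they do the work, as an engineer would, in place of code of your own. Each camera call takes 0.05 s, during which the arm holds its last target. There are 200 camera calls.

## Working session

There is one attempt and no reset: what is moved stays moved. The work goes in short steps, Python scripts to look and compute and a shell command to move; the robot and the scene stay as the last step left them, time stands still between calls to the robot, and variables do not carry over. Pictures are saved under pics/ and viewed, at most 10 in all, crops included, and the job is handed in when it is done.

```bash
mkdir -p pics; python3 - <<'E'
from bench import ctrl
import cv2,pickle
d={}
for n in("top","side"):
    r=ctrl.get_image(n); d[n]=r; cv2.imwrite(f"pics/{n}0.png",cv2.resize(r["image"][:,:,::-1],(768,576),interpolation=cv2.INTER_CUBIC))
pickle.dump(d,open("d0.pkl","wb"))
s=ctrl.get_state(); print(s["time"],s["position"],s["tool_rot"],s["ft_force"],s["grip_width"])
E
```

```text
0.1 [ 0.23893637 -0.60396544  0.22157307] [-3.08435816e+00 -5.88082919e-01  6.60351247e-04] [ 0.16129018  0.06769485 -0.71909299] 0.9997795297064577
```

View pics/top0.png

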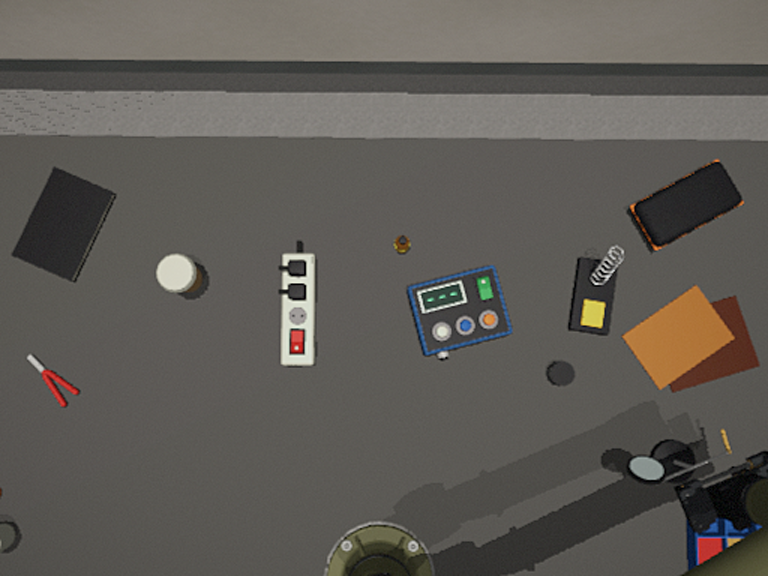

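View pics/side0.png

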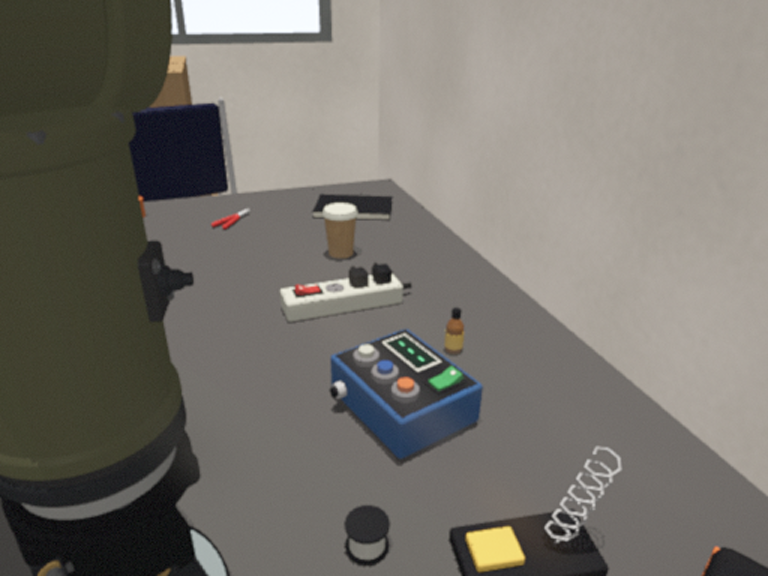

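The top view shows the block's red rocker at about (297,342), with its plugs on the far side. The station's green rocker is at (485,288), and its keys are white (442,331), blue (465,325) and orange (488,318). Next I'll measure these by colour.

```bash
cat > h.py <<'E'
import cv2,pickle,numpy as np
from bench import ctrl
def ray(r,u,v,z):
    M=r["world_to_cam"];R,t=M[:3,:3],M[:3,3];c=-R.T@t
    d=R.T@np.linalg.inv(r["K"])@[u,v,1.];return c+d*(z-c[2])/d[2]
def proj(r,p):
    q=r["K"]@(r["world_to_cam"]@[*p,1])[:3];return q[:2]/q[2]
def blobs(r,lo,hi,box):
    m=cv2.inRange(cv2.cvtColor(r["image"],cv2.COLOR_RGB2HSV),lo,hi)
    k=np.zeros_like(m);x0,y0,x1,y1=box;k[y0:y1,x0:x1]=m[y0:y1,x0:x1]
    n,_,s,c=cv2.connectedComponentsWithStats(k);i=1+np.argmax(s[1:,4]);return c[i],s[i]
E
python3 - <<'E'
from h import *
np.set_printoptions(precision=4,suppress=True)
d=pickle.load(open("d0.pkl","rb"));t=d["top"];s=d["side"]
B=(180,160,360,250); 
W=dict(red=((0,150,80),(6,255,255),(185,210,215,250),.049),green=((50,120,60),(75,255,255),(310,175,340,205),.083),
 orange=((7,120,120),(20,255,255),(310,200,340,225),.097),blue=((105,120,120),(118,255,255),(300,208,318,225),.097))
S=dict(red=((0,150,80),(6,255,255),(185,180,225,205)),green=((50,120,60),(75,255,255),(280,235,315,265)),orange=((5,120,120),(20,255,255),(255,245,285,268)),blue=((105,120,120),(118,255,255),(246,238,266,254)))
for k,(lo,hi,b,z) in W.items():
    c,st=blobs(t,lo,hi,b);p=ray(t,*c,z)
    cs,ss=blobs(s,*S[k]);print(k,c,st,p,'side',cs,ss,'proj',proj(s,p),'sideray',ray(s,*cs,z))
# white block outline
m=cv2.inRange(cv2.cvtColor(t["image"],cv2.COLOR_RGB2HSV),(0,0,150),(179,60,255));m[:, :180]=0;m[:,220:]=0;m[:160]=0;m[255:]=0
r=cv2.minAreaRect(cv2.findNonZero(m));print(r,[ray(t,*q,.042) for q in cv2.boxPoints(r)])
# blue case outline
m=cv2.inRange(cv2.cvtColor(t["image"],cv2.COLOR_RGB2HSV),(100,130,40),(118,255,255));m[:, :260]=0;m[:,350:]=0;m[:165]=0;m[245:]=0
r=cv2.minAreaRect(cv2.findNonZero(m));print(r,[ray(t,*q,.075) for q in cv2.boxPoints(r)])
print(t["K"],np.linalg.inv(t["world_to_cam"])[:3,3])
a=t["image"][160:256,180:240];b=t["image"][165:245,260:350]
cv2.imwrite("pics/crop.png",np.hstack([cv2.resize(x[:,:,::-1],None,fx=5,fy=5,interpolation=cv2.INTER_CUBIC)[:400] for x in(a,b)]))
E
```

```text
red [197.513 227.087] [194 220   8  16 115] [0.4957 0.1791 0.049 ] side [204.2456 193.1404] [197 190  16   6  57] proj [204.5442 192.3482] sideray [0.4938 0.1745 0.049 ]
green [322.7368 191.9298] [318 184  11  16 114] [ 0.6073 -0.2132  0.083 ] side [295.4069 253.0552] [286 245  21  15 145] proj [296.1466 252.0646] sideray [ 0.6043 -0.2159  0.083 ]
orange [325.5778 212.5333] [322 209   8   8  45] [ 0.5421 -0.2195  0.097 ] side [270.0667 255.4556] [265 251  11  10  90] proj [269.336  254.4508] sideray [ 0.5423 -0.2232  0.097 ]
blue [309.9744 216.4103] [307 213   7   8  39] [ 0.5298 -0.1715  0.097 ] side [256.4565 242.913 ] [252 240  10   7  46] proj [255.9377 242.761 ] sideray [ 0.5307 -0.1724  0.097 ]
((198.11143493652344, 205.9835662841797), (21.551862716674805, 74.32060241699219), 1.0609116554260254) [array([0.4455, 0.2134, 0.042 ]), array([0.6837, 0.214 , 0.042 ]), array([0.6829, 0.1445, 0.042 ]), array([0.4448, 0.145 , 0.042 ])]
((305.8479919433594, 206.35336303710938), (47.64985275268555, 60.90436553955078), 75.57923126220703) [array([ 0.6102, -0.0504,  0.075 ]), array([ 0.6596, -0.2356,  0.075 ]), array([ 0.5149, -0.2715,  0.075 ]), array([ 0.4663, -0.0879,  0.075 ])]
[[489.719    0.     250.0511]
 [  0.     489.719  195.2181]
 [  0.       0.       1.    ]] [0.4455 0.0051 1.6023]
```

View pics/crop.png

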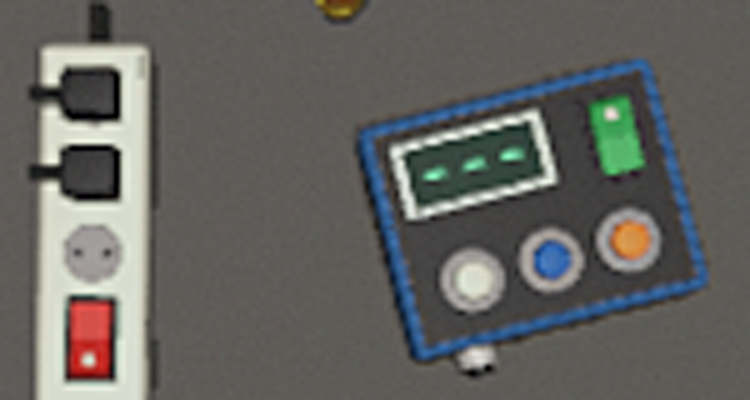

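The crop confirms two things: the red rocker's dot is at the near end (block -x), and the green rocker's dot is at the far end (station +x). The measured spacings match the given sizes within 2 mm, and the side camera agrees within about 5 mm. From these I get the following targets:
- **Red rocker press:** (0.4785, 0.179)
- **Green rocker press:** (0.623, -0.2085)
- **Orange key:** (0.542, -0.2195)

```bash
cat > go.py <<'E'
import sys,numpy as np
from scipy.spatial.transform import Rotation as R
from bench import ctrl
np.set_printoptions(precision=4,suppress=True)
x,y,z,yaw=map(float,sys.argv[1:5]);s=ctrl.get_state();T=R.from_rotvec(s["tool_rot"])
G=R.from_euler("z",yaw,degrees=True)*R.from_euler("x",180,degrees=True)
print("pos",s["position"],"shift",T.inv().apply(np.array([x,y,z])-s["position"]),"turn",np.degrees((T.inv()*G).as_rotvec()),"F",s["ft_force"],s["grip_width"],s["time"])
E
python3 go.py .56 -.28 .22 15; python3 go.py .56 -.28 .22 0
```

```text
pos [ 0.2389 -0.604   0.2216] shift [ 0.4177 -0.1831  0.0018] turn [-0.0981  0.0114  6.5896] F [ 0.1613  0.0677 -0.7191] 0.9997795297064577 0.1
pos [ 0.2389 -0.604   0.2216] shift [ 0.4177 -0.1831  0.0018] turn [-0.0963  0.0242 21.5896] F [ 0.1613  0.0677 -0.7191] 0.9997795297064577 0.1
```

```bash
python3 -m handwheel '[{"x":0.035,"y":-0.015,"wz":2},{"x":0.073,"y":-0.032,"wz":4},{"x":0.111,"y":-0.049,"wz":6},{"x":0.149,"y":-0.065,"wz":8},{"x":0.187,"y":-0.082,"wz":10},{"x":0.225,"y":-0.099,"wz":12},{"x":0.263,"y":-0.115,"wz":14},{"x":0.301,"y":-0.132,"wz":16},{"x":0.339,"y":-0.149,"wz":19},{"x":0.377,"y":-0.165,"wz":21.6}]' 0; python3 go.py .479 .179 .15 0
```

```text
pos [ 0.2389 -0.604   0.2216] shift [ 0.5113 -0.6396  0.0726] turn [-0.0963  0.0242 21.5896] F [ 0.1613  0.0677 -0.7191] 0.9997795297064577 0.1invalid input at $[0]: expected keys x, y, z, wx, wy, wz
```

```bash
python3 -m handwheel '[{"x":0.03,"y":-0.013,"z":0,"wx":0,"wy":0,"wz":2},{"x":0.068,"y":-0.03,"z":0,"wx":0,"wy":0,"wz":4},{"x":0.106,"y":-0.047,"z":0,"wx":0,"wy":0,"wz":6},{"x":0.144,"y":-0.063,"z":0,"wx":0,"wy":0,"wz":8},{"x":0.182,"y":-0.08,"z":0,"wx":0,"wy":0,"wz":10},{"x":0.22,"y":-0.096,"z":0,"wx":0,"wy":0,"wz":12},{"x":0.258,"y":-0.113,"z":0,"wx":0,"wy":0,"wz":14},{"x":0.296,"y":-0.13,"z":0,"wx":0,"wy":0,"wz":16},{"x":0.334,"y":-0.146,"z":0,"wx":0,"wy":0,"wz":19},{"x":0.36,"y":-0.158,"z":0,"wx":0,"wy":0,"wz":21.6}]' 0; python3 go.py .479 .179 .2 0
```

```text
time: 0.93
position: [0.5186, -0.3206, 0.2223]
tool_rot: [-3.14, -0.002, -0.001]
ft_force: [0.3, 0.9, 0.2]
grip_width: 0.326
grip_force: 0.0
pos [ 0.5186 -0.3206  0.2223] shift [-0.0388 -0.4996  0.0231] turn [-0.1067 -0.0506  0.0902] F [0.3126 0.8836 0.1812] 0.3261145762087748 0.9333
```

```bash
python3 -m handwheel '[{"x":0,"y":-0.035,"z":0,"wx":0,"wy":0,"wz":0},{"x":0,"y":-0.073,"z":0,"wx":0,"wy":0,"wz":0},{"x":0,"y":-0.113,"z":0,"wx":0,"wy":0,"wz":0},{"x":0,"y":-0.153,"z":0,"wx":0,"wy":0,"wz":0},{"x":-0.005,"y":-0.193,"z":0,"wx":0,"wy":0,"wz":0},{"x":-0.01,"y":-0.233,"z":0,"wx":0,"wy":0,"wz":0},{"x":-0.015,"y":-0.273,"z":0,"wx":0,"wy":0,"wz":0},{"x":-0.02,"y":-0.313,"z":0,"wx":0,"wy":0,"wz":0},{"x":-0.03,"y":-0.35,"z":0,"wx":0,"wy":0,"wz":0},{"x":-0.04,"y":-0.38,"z":0,"wx":0,"wy":0,"wz":0}]'; python3 go.py .479 .179 .09 0
```

```text
time: 1.77
position: [0.4747, 0.0582, 0.2223]
tool_rot: [-3.141, -0.004, 0.001]
ft_force: [0.6, 1.0, 0.1]
grip_width: 0.007
grip_force: 0.0
pos [0.4747 0.0582 0.2223] shift [ 0.0046 -0.1207  0.1323] turn [-0.0251  0.0207  0.137 ] F [0.6451 0.9721 0.1444] 0.0066361843089252385 1.7667
```

```bash
python3 -m handwheel '[{"x":0.002,"y":-0.035,"z":0.01,"wx":0,"wy":0,"wz":0},{"x":0.004,"y":-0.07,"z":0.04,"wx":0,"wy":0,"wz":0},{"x":0.004,"y":-0.1,"z":0.07,"wx":0,"wy":0,"wz":0},{"x":0.004,"y":-0.12,"z":0.1,"wx":0,"wy":0,"wz":0},{"x":0.004,"y":-0.121,"z":0.125,"wx":0,"wy":0,"wz":0},{"x":0.004,"y":-0.121,"z":0.132,"wx":0,"wy":0,"wz":0},{"x":0.004,"y":-0.121,"z":0.132,"wx":0,"wy":0,"wz":0},{"x":0.004,"y":-0.121,"z":0.132,"wx":0,"wy":0,"wz":0}]'; python3 go.py .479 .179 .048 0
python3 - <<'E'
from h import *
d=[]
for n,b in(("top",(165,185,235,255)),("side",(160,150,280,240))):
    r=ctrl.get_image(n)
    for p in((.4785,.179,.0546),): q=proj(r,p);print(n,q,proj(r,ctrl.get_state()["position"]))
    x0,y0,x1,y1=b;d.append(cv2.resize(r["image"][y0:y1,x0:x1,::-1],(390,390*(y1-y0)//(x1-x0)),interpolation=cv2.INTER_CUBIC))
h=min(len(x) for x in d);cv2.imwrite("pics/b1.png",np.hstack([x[:h] for x in d]))
E
```

```text
time: 2.43
position: [0.4804, 0.1751, 0.0911]
tool_rot: [3.141, -0.003, 0.0]
ft_force: [0.4, 0.4, -0.3]
grip_width: 0.008
grip_force: 0.0
pos [0.4804 0.1751 0.0911] shift [-0.0014 -0.004   0.0431] turn [ 0.0209 -0.0081 -0.0915] F [ 0.3911  0.4149 -0.3412] 0.007932619278103842 2.4333
top [197.23145026 232.50499148] [197.12245249 231.37252721]
side [198.65927798 191.53312753] [199.24061566 180.33289344]
```

View pics/b1.png

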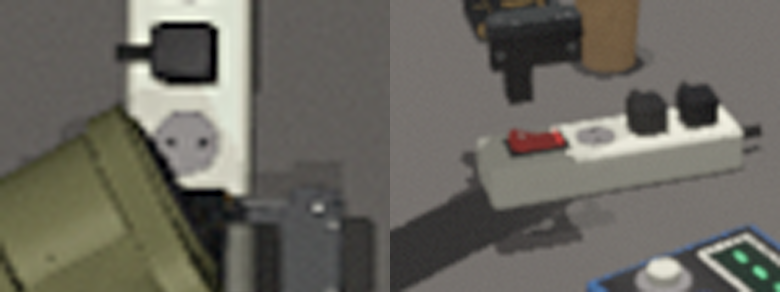

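The fingertips are closed and sit directly above the raised near half of the red rocker. I'll press down gradually.

```bash
python3 -m handwheel '[{"x":-0.001,"y":-0.003,"z":0.015,"wx":0,"wy":0,"wz":0},{"x":-0.001,"y":-0.003,"z":0.028,"wx":0,"wy":0,"wz":0},{"x":-0.001,"y":-0.003,"z":0.033,"wx":0,"wy":0,"wz":0},{"x":-0.001,"y":-0.003,"z":0.036,"wx":0,"wy":0,"wz":0},{"x":-0.001,"y":-0.003,"z":0.038,"wx":0,"wy":0,"wz":0},{"x":-0.001,"y":-0.003,"z":0.04,"wx":0,"wy":0,"wz":0},{"x":-0.001,"y":-0.003,"z":0.04,"wx":0,"wy":0,"wz":0}]'; python3 go.py .479 .179 .048 0
```

```text
time: 3.12
position: [0.4793, 0.1788, 0.051]
tool_rot: [3.141, -0.001, 0.001]
ft_force: [-0.1, -0.5, 3.5]
grip_width: 0.006
grip_force: 1.0
pos [0.4793 0.1788 0.051 ] shift [-0.0003 -0.0002  0.003 ] turn [ 0.0158 -0.0494 -0.03  ] F [-0.1144 -0.5482  3.4638] 0.005530292015866499 3.1167
```

```bash
python3 -m handwheel '[{"x":0,"y":0,"z":0.001,"wx":0,"wy":0,"wz":0},{"x":0,"y":0,"z":0.002,"wx":0,"wy":0,"wz":0},{"x":0,"y":0,"z":0.003,"wx":0,"wy":0,"wz":0},{"x":0,"y":0,"z":0.004,"wx":0,"wy":0,"wz":0},{"x":0,"y":0,"z":0.004,"wx":0,"wy":0,"wz":0}]'
```

```text
time: 3.53
position: [0.4793, 0.1789, 0.0482]
tool_rot: [3.14, -0.0, 0.001]
ft_force: [-5.0, -3.0, 15.3]
grip_width: 0.004
grip_force: 7.7
```

The arm has hit the stop: 15 N at z = 48 mm. Lifting off and moving to the station.

```bash
python3 -m handwheel '[{"x":0,"y":0,"z":-0.015,"wx":0,"wy":0,"wz":0},{"x":0,"y":0,"z":-0.05,"wx":0,"wy":0,"wz":0},{"x":0,"y":0,"z":-0.085,"wx":0,"wy":0,"wz":0},{"x":0.01,"y":0.03,"z":-0.115,"wx":0,"wy":0,"wz":-2},{"x":0.025,"y":0.065,"z":-0.125,"wx":0,"wy":0,"wz":-4},{"x":0.04,"y":0.1,"z":-0.125,"wx":0,"wy":0,"wz":-6},{"x":0.055,"y":0.135,"z":-0.125,"wx":0,"wy":0,"wz":-8},{"x":0.07,"y":0.17,"z":-0.125,"wx":0,"wy":0,"wz":-10},{"x":0.085,"y":0.205,"z":-0.125,"wx":0,"wy":0,"wz":-12},{"x":0.1,"y":0.23,"z":-0.125,"wx":0,"wy":0,"wz":-15}]'; python3 go.py .623 -.2085 .12 15
python3 - <<'E'
from h import *
d=[]
for n,b in(("top",(165,150,235,255)),("side",(160,150,280,240))):
    r=ctrl.get_image(n)
    x0,y0,x1,y1=b;d.append(cv2.resize(r["image"][y0:y1,x0:x1,::-1],(390,390*(y1-y0)//(x1-x0)),interpolation=cv2.INTER_CUBIC)[-290:])
h=min(len(x) for x in d);cv2.imwrite("pics/b2.png",np.hstack([x[:h] for x in d]))
E
```

```text
time: 4.37
position: [0.5797, -0.0555, 0.1714]
tool_rot: [3.113, 0.407, 0.002]
ft_force: [-0.3, 0.5, 0.4]
grip_width: 0.005
grip_force: 0.0
pos [ 0.5797 -0.0555  0.1714] shift [0.0025 0.1588 0.0518] turn [ 0.1219 -0.0396 -0.1078] F [-0.2834  0.5357  0.372 ] 0.0052309661015297534 4.3667
```

View pics/b2.png

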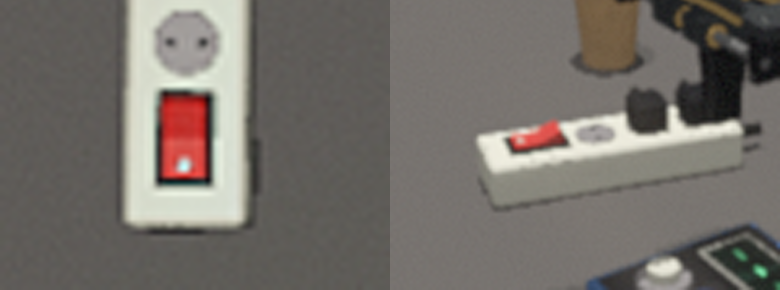

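The red rocker is on: in the side view its far end is now raised and the dotted half lies level. The block hasn't moved. The green rocker is next.

```bash
python3 -m handwheel '[{"x":0.001,"y":0.03,"z":0,"wx":0,"wy":0,"wz":0},{"x":0.002,"y":0.065,"z":0,"wx":0,"wy":0,"wz":0},{"x":0.0025,"y":0.1,"z":0,"wx":0,"wy":0,"wz":0},{"x":0.0025,"y":0.13,"z":0.01,"wx":0,"wy":0,"wz":0},{"x":0.0025,"y":0.15,"z":0.025,"wx":0,"wy":0,"wz":0},{"x":0.0025,"y":0.158,"z":0.045,"wx":0,"wy":0,"wz":0},{"x":0.0025,"y":0.158,"z":0.05,"wx":0,"wy":0,"wz":0},{"x":0.0025,"y":0.158,"z":0.05,"wx":0,"wy":0,"wz":0},{"x":0.0025,"y":0.158,"z":0.05,"wx":0,"wy":0,"wz":0}]'; python3 go.py .623 -.2085 .081 15
python3 - <<'E'
from h import *
d=[]
for n,b in(("top",(290,165,350,225)),("side",(230,200,330,275))):
    r=ctrl.get_image(n);print(n,proj(r,(.623,-.2085,.0876)))
    x0,y0,x1,y1=b;d.append(cv2.resize(r["image"][y0:y1,x0:x1,::-1],(390,390*(y1-y0)//(x1-x0)),interpolation=cv2.INTER_CUBIC))
h=min(len(x) for x in d);cv2.imwrite("pics/b3.png",np.hstack([x[:h] for x in d]))
E
```

```text
time: 5.22
position: [0.6224, -0.2008, 0.1218]
tool_rot: [-3.113, -0.413, -0.001]
ft_force: [0.3, -0.4, 0.2]
grip_width: 0.01
grip_force: 0.0
pos [ 0.6224 -0.2008  0.1218] shift [-0.0015  0.0076  0.0408] turn [-0.0664 -0.0317  0.1092] F [ 0.2911 -0.3884  0.2293] 0.009634678910197375 5.2167
top [321.40087707 186.74306847]
side [301.92933707 247.70915967]
```

View pics/b3.png

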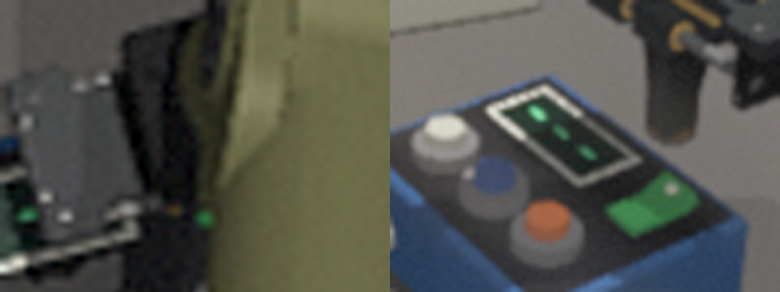

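The fingertips are above the dotted end but still short of it along y. I'll correct sideways while descending to just above the rocker, then check.

```bash
python3 go.py .623 -.2085 .1 15; python3 -m handwheel '[{"x":-0.001,"y":0,"z":0.005,"wx":0,"wy":0,"wz":0},{"x":-0.001,"y":0,"z":0.01,"wx":0,"wy":0,"wz":0},{"x":-0.001,"y":0,"z":0.018,"wx":0,"wy":0,"wz":0},{"x":-0.001,"y":0,"z":0.018,"wx":0,"wy":0,"wz":0}]'; python3 go.py .623 -.2085 .081 15
```

```text
pos [ 0.6232 -0.2011  0.1231] shift [-0.0021  0.0071  0.0231] turn [ 0.0366 -0.1277  0.1309] F [ 0.1142 -0.0042  0.0891] 0.0047792773235647325 5.3167
time: 5.65
position: [0.6199, -0.2029, 0.1016]
tool_rot: [-3.114, -0.41, 0.004]
ft_force: [-0.5, -0.7, -0.4]
grip_width: 0.005
grip_force: 0.0
pos [ 0.6199 -0.2029  0.1016] shift [0.0015 0.0063 0.0206] turn [-0.0753  0.1356  0.0091] F [-0.4882 -0.6714 -0.382 ] 0.004668624897917115 5.65
```

```bash
python3 -m handwheel '[{"x":0.001,"y":0.003,"z":0,"wx":0,"wy":0,"wz":0},{"x":0.001,"y":0.006,"z":0,"wx":0,"wy":0,"wz":0},{"x":0.001,"y":0.006,"z":0.008,"wx":0,"wy":0,"wz":0},{"x":0.001,"y":0.006,"z":0.012,"wx":0,"wy":0,"wz":0},{"x":0.001,"y":0.006,"z":0.015,"wx":0,"wy":0,"wz":0},{"x":0.001,"y":0.006,"z":0.017,"wx":0,"wy":0,"wz":0},{"x":0.001,"y":0.006,"z":0.019,"wx":0,"wy":0,"wz":0},{"x":0.001,"y":0.006,"z":0.019,"wx":0,"wy":0,"wz":0}]'; python3 go.py .623 -.2085 .081 15
```

```text
time: 6.32
position: [0.6243, -0.2088, 0.0848]
tool_rot: [3.114, 0.41, 0.002]
ft_force: [1.8, -0.3, 2.5]
grip_width: 0.002
grip_force: 0.9
pos [ 0.6243 -0.2088  0.0848] shift [-0.0012 -0.0006  0.0038] turn [ 0.0306 -0.0707 -0.0006] F [ 1.8108 -0.2947  2.46  ] 0.0015945749615023166 6.3167
```

```bash
python3 -m handwheel '[{"x":0,"y":0,"z":0.001,"wx":0,"wy":0,"wz":0},{"x":0,"y":0,"z":0.002,"wx":0,"wy":0,"wz":0},{"x":0,"y":0,"z":0.003,"wx":0,"wy":0,"wz":0},{"x":0,"y":0,"z":0.004,"wx":0,"wy":0,"wz":0},{"x":0,"y":0,"z":0.004,"wx":0,"wy":0,"wz":0}]'
```

```text
time: 6.73
position: [0.6241, -0.2086, 0.0814]
tool_rot: [3.114, 0.41, 0.001]
ft_force: [1.1, 0.0, 7.3]
grip_width: 0.008
grip_force: 3.1
```

```bash
python3 -m handwheel '[{"x":0,"y":0,"z":0.0005,"wx":0,"wy":0,"wz":0},{"x":0,"y":0,"z":0.001,"wx":0,"wy":0,"wz":0},{"x":0,"y":0,"z":0.0015,"wx":0,"wy":0,"wz":0},{"x":0,"y":0,"z":0.0015,"wx":0,"wy":0,"wz":0}]'
python3 -m handwheel '[{"x":0,"y":0,"z":-0.015,"wx":0,"wy":0,"wz":0},{"x":0,"y":0,"z":-0.035,"wx":0,"wy":0,"wz":0},{"x":-0.02,"y":-0.005,"z":-0.05,"wx":0,"wy":0,"wz":0},{"x":-0.05,"y":-0.005,"z":-0.055,"wx":0,"wy":0,"wz":0},{"x":-0.07,"y":-0.008,"z":-0.055,"wx":0,"wy":0,"wz":0},{"x":-0.082,"y":-0.01,"z":-0.055,"wx":0,"wy":0,"wz":0},{"x":-0.082,"y":-0.01,"z":-0.055,"wx":0,"wy":0,"wz":0},{"x":-0.082,"y":-0.01,"z":-0.055,"wx":0,"wy":0,"wz":0}]'; python3 go.py .542 -.2195 .105 15
python3 - <<'E'
from h import *
d=[]
for n,b in(("top",(290,165,350,225)),("side",(230,200,330,275))):
    r=ctrl.get_image(n);print(n,proj(r,(.542,-.2195,.097)))
    x0,y0,x1,y1=b;d.append(cv2.resize(r["image"][y0:y1,x0:x1,::-1],(390,390*(y1-y0)//(x1-x0)),interpolation=cv2.INTER_CUBIC))
h=min(len(x) for x in d);cv2.imwrite("pics/b4.png",np.hstack([x[:h] for x in d]))
E
```

```text
time: 7.07
position: [0.6241, -0.2087, 0.0814]
tool_rot: [3.114, 0.41, 0.001]
ft_force: [-0.3, 1.0, 12.7]
grip_width: 0.004
grip_force: 6.2
time: 7.73
position: [0.5407, -0.2206, 0.1335]
tool_rot: [-3.115, -0.408, 0.003]
ft_force: [1.1, -0.7, 0.0]
grip_width: 0.009
grip_force: 0.0
pos [ 0.5407 -0.2206  0.1335] shift [ 0.0016 -0.0007  0.0285] turn [-0.0285  0.0981 -0.0725] F [ 1.0593 -0.6524  0.0268] 0.008625162767192694 7.7333
top [325.56307985 212.58125579]
side [269.26151144 254.45196398]
```

View pics/b4.png

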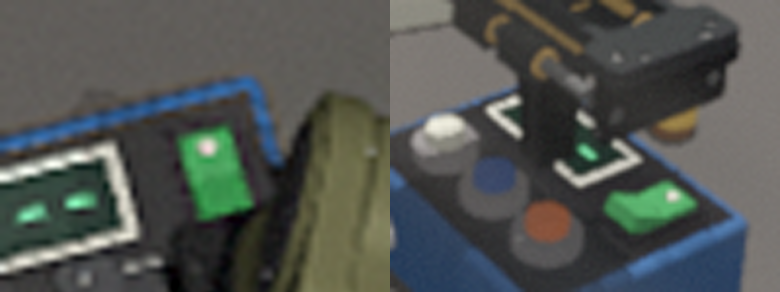

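The green rocker is on: its near half is raised and the dotted half is level. The fingertips hang directly above the orange key, so I'll press it now.

```bash
python3 -m handwheel '[{"x":0.001,"y":0,"z":0.012,"wx":0,"wy":0,"wz":0},{"x":0.001,"y":0,"z":0.025,"wx":0,"wy":0,"wz":0},{"x":0.001,"y":0,"z":0.034,"wx":0,"wy":0,"wz":0},{"x":0.001,"y":0,"z":0.037,"wx":0,"wy":0,"wz":0},{"x":0.001,"y":0,"z":0.04,"wx":0,"wy":0,"wz":0},{"x":0.001,"y":0,"z":0.042,"wx":0,"wy":0,"wz":0},{"x":0.001,"y":0,"z":0.043,"wx":0,"wy":0,"wz":0},{"x":0.001,"y":0,"z":0.044,"wx":0,"wy":0,"wz":0},{"x":0.001,"y":0,"z":0.044,"wx":0,"wy":0,"wz":0}]'
```

```text
time: 8.58
position: [0.5422, -0.2194, 0.0914]
tool_rot: [-3.114, -0.41, 0.003]
ft_force: [-6.0, 3.2, 9.9]
grip_width: 0.008
grip_force: 5.0
```

```bash
python3 -m handwheel '[{"x":0,"y":0,"z":0.0005,"wx":0,"wy":0,"wz":0},{"x":0,"y":0,"z":0.001,"wx":0,"wy":0,"wz":0},{"x":0,"y":0,"z":0.001,"wx":0,"wy":0,"wz":0},{"x":0,"y":0,"z":0.001,"wx":0,"wy":0,"wz":0}]'
python3 -m handwheel '[{"x":0,"y":0,"z":-0.015,"wx":0,"wy":0,"wz":0},{"x":0,"y":0,"z":-0.045,"wx":0,"wy":0,"wz":0},{"x":0,"y":0,"z":-0.08,"wx":0,"wy":0,"wz":0},{"x":0,"y":0.03,"z":-0.11,"wx":0,"wy":0,"wz":0},{"x":0,"y":0.065,"z":-0.125,"wx":0,"wy":0,"wz":0},{"x":0,"y":0.1,"z":-0.13,"wx":0,"wy":0,"wz":0},{"x":0,"y":0.135,"z":-0.13,"wx":0,"wy":0,"wz":0},{"x":0,"y":0.16,"z":-0.13,"wx":0,"wy":0,"wz":0},{"x":0,"y":0.17,"z":-0.13,"wx":0,"wy":0,"wz":0},{"x":0,"y":0.17,"z":-0.13,"wx":0,"wy":0,"wz":0}]'
python3 - <<'E'
from h import *
d=[]
for n,b in(("top",(90,130,440,265)),("side",(160,140,360,384))):
    r=ctrl.get_image(n);x0,y0,x1,y1=b;d.append(cv2.resize(r["image"][y0:y1,x0:x1,::-1],(395,395*(y1-y0)//(x1-x0)),interpolation=cv2.INTER_CUBIC))
d[0]=np.vstack([d[0],np.zeros((len(d[1])-len(d[0]),395,3),np.uint8)])
cv2.imwrite("pics/b5.png",np.hstack(d))
E
```

```text
time: 8.92
position: [0.5422, -0.2194, 0.0913]
tool_rot: [-3.114, -0.41, 0.003]
ft_force: [-7.4, 3.6, 15.1]
grip_width: 0.003
grip_force: 7.3
time: 9.75
position: [0.586, -0.3876, 0.2179]
tool_rot: [3.115, 0.403, -0.001]
ft_force: [-0.8, 0.2, 0.4]
grip_width: 0.006
grip_force: 0.0
```

View pics/b5.png

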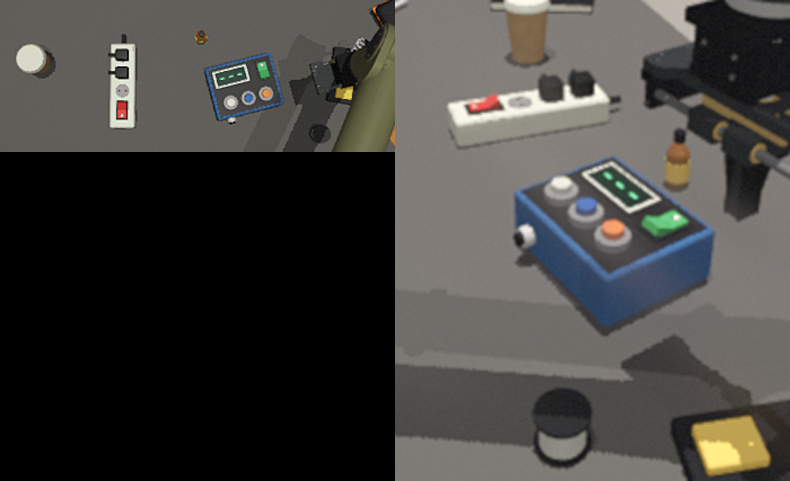

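Both rockers are on, all three keys are up, nothing has moved, and the arm is clear (force about 0). Handing in.

```bash
python3 -c "
from bench import ctrl
print(ctrl.close_job())"
```

```text
the job is handed in; nothing more can be done
None
```

The job is handed in: red rocker on, then green rocker on, then the orange key pressed to its stop and released, with nothing else moved as far as the last pictures show; the hand-in returned no verdict.

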